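# Lower the ratcheted camera boom over the specimen dish

## Robot

A 6-joint arm with a two-finger parallel gripper is mounted at the origin on the work surface. World frame = base frame: x ahead of the robot, y to its left, z up, the work surface at z = 0. Lengths are in mm, angles in rad, forces in N, time in s.
With the tool pointing down it reaches from about 275 to 825 mm from the base axis. Payload 5.2 kg.
Tool frame: the origin (TCP) lies at the very end of the fingers, on their centre line; the grasp point (between the pads) lies 19 mm behind it; z points along the fingers, y is the line along which they close (so a half turn about z gives the same grasp; the last joint's range is limited). The gripper opens to 93 mm and grips with 3 to 60 N. Pads are 15 mm wide; open, the fingers measure 128 mm over their backs; the gripper's body (75 mm by 188 mm) begins 65 mm behind the grasp point.
Start: joints at [0.926, 0.259, 1.535, -0, 1.348, -0.203], TCP at [235.142, 497.206, 218.653] pointing down, gripper open.
Joint ranges: [-3.14, 3.14], [-0.91, 2.08], [0.19, 2.58], [-1.22, 4.36], [0.22, 2.71], [-3.12, 3.12]. Speed limits (rad/s): [2.57, 2.57, 3.14, 3.14, 3.14, 3.14].

## Interface

Orientations are given as a 3x3 rotation matrix whose columns are the frame's x, y, z axes.
In Python, from station import * gives the robot as it stands.
- The arm moves only by the tool arm_command, never from a script. Its argument "moves" is a list of rows, each a list of 7 numbers: the shift along the tool's x, y, z scaled (see below), then the turn, a rotation vector about the tool's x, y, z scaled (see below), then the gripper's target within -1 to 1 (fully open at 1, half-way at 0, shut at -1). In form: [[tx, ty, tz, wx, wy, wz, gripper], ...]. A call has 1 to 20 rows; each row shifts and turns the commanded pose from where the row before left it, along the tool's axes as they then stand; what a row does not reach is not made up. The controller multiplies each number of a shift by 0.25 m and each number of a turn by pi/2 rad. A row lasts 1/12 s, in which the tool goes at most 41.7 mm and 7.16 degrees, less where a joint would pass 70% of its speed; a pose out of reach is approached as far as the arm can. A call with a number of a shift or a turn outside -1 to 1 is refused whole. A call with a gripper value outside its range is refused whole. The fingers move at their own pace and stop on an object; "grip_force" is the grip in N (left out, the last holds). Time passes only in rows, so rows that do not move let the fingers close. It gives the time, the measured TCP pose, the force, the opening and the grip force at its end, in the units of the state.
- state(): the state, without advancing time (a new reading comes with each control period).
- capture(name): name is "scene" or "top" or "wrist"; returns (picture, depth): 384x512x3 uint8, blue, green, red; 384x512 float32, mm along the optical axis (not along the pixel's ray), 0 where there is no reading.
- camera_info(name): a dict with "intrinsics" (3x3 intrinsics, pixels), "extrinsics" (4x4, takes a point from world to camera coordinates); the wrist camera has in their place "T_tool_cam" (4x4, takes a point from camera to tool coordinates, whose origin is the TCP and whose axes are the flange's). Camera axes: x right, y down, z forward; pixel columns grow to the right and rows downward; lengths in mm; the calibration is good to about 2 mm. A picture is of the moment at which its call begins: read the wrist's pose just before it. camera_info takes no time and is no camera call.
- close_job(): hands the job in; it is judged then, once.
The state is a dict: "time_s": time; "q": joint angles; "qvel": joint speeds; "joint_torque": joint torques, N m; "tool_pos": TCP position; "tcp_rot": TCP orientation; "force": force on the tool from outside, world axes, zero at the start; "torque": the same for the moment, N m; "width": finger opening in mm; "grip_force": force on a finger pad.
Only numpy, scipy, OpenCV 4.12 (cv2) and the standard library are available. Lean on these libraries where they do the work, as an engineer would, in place of code of your own. Each camera call takes 0.05 s, during which the arm holds its last target. There are 200 camera calls.

## Task

Bring the camera down over the specimen dish: with a fingertip, press down the tail of the stand's ratchet pawl until it snaps over and stays free, then push the boom down by its cross handle, steadily, without slamming it or forcing it against the teeth, until it lies level on its rest. Only touch and push, never lift the boom, and leave the dish and the other things on the bench where they are.

Things in the scene. Friction and masses are not known exactly. Their poses are not given: they have to be found in the camera images.
- stand: fixed white camera stand, base plate 340 x 150 x 15 mm; origin on the table directly under the boom's hinge. x points along the boom (hinge to camera head), z up, y parallel to the hinge axis. A 10 mm cheek plate 24 mm to the -y side (top 130 mm above the table) carries hinge and pawl, which are open to the +y side. The pawl, a steel rocker, is at the -x end.
- boom_hinge (a point): point on the boom's horizontal hinge axis, 100 mm above the table, fixed to the stand. A steel ratchet wheel (50 mm radius over its teeth) turns with the boom on this hinge.
- boom (a joint): boom angle, rad: 0 = level on its rubber rest (a hard stop), positive = raised; starts between about 0.6 and 0.82. The hinge is stiff: the boom stays where it is left; about 4 to 7 N on the handle, square to the boom, moves it once the pawl is free. With the pawl in, it gives at most about 0.2 rad before a tooth stops it.
- handle (a point): centre of the boom's cross handle, a round black bar 20 mm thick, 80 mm long, parallel to the hinge axis, at the boom's outer end. It swings on a 230 mm arc about boom_hinge, moving outwards as it comes down, and ends 100 mm above the table. The camera head (80 mm across, barrel 36 mm across rising 41 mm over the boom's centre line) sits 150 mm from the hinge.
- pawl_pivot (a point): point on the pawl's horizontal hinge axis (parallel to the boom's), fixed to the stand, 136 mm above the table and 85 mm behind the boom's hinge (stand -x).
- pawl_tail (a point): centre of the top face of the pawl's tail, a flat steel thumb plate 28 mm (along stand x) by 34 mm (along stand y), 50 mm behind pawl_pivot (stand -x). Press it straight down: it goes down about 16 mm as the hook at the pawl's other end rises off the wheel's teeth.
- pawl (a joint): pawl angle in rad: -0.10 = hook fully in a gap of the teeth, up to -0.03 = riding on a tooth (either way it blocks the boom from going down); 0.22 = fully pressed, free. A sprung detent (about 4 N at the tail to pass it) holds it at either side: past 0.06 it snaps over and stays free when let go.
- dish: shallow glass specimen dish, 54 mm across, 12 mm high, lying on the stand's black stage under the camera head; a bystander, origin at the centre of its underside
- slide_box: closed grey box, 100 x 75 x 34 mm, standing on the table; a bystander, origin at the centre of its underside
- dropper: small amber bottle, 34 mm across, 70 mm high; a bystander, origin at the centre of its underside
- jar: squat glass jar, 48 mm across, 50 mm high; a bystander, origin at the centre of its underside
- brush: lens brush 140 mm long lying on the table; a bystander
- mouse: white computer mouse, 95 x 56 x 31 mm; a bystander, origin at the centre of its underside
- tray: shallow open white tray, 90 x 70 x 22 mm; a bystander, origin at the centre of its underside

How it is judged (in metres and radians):
On the way, in this order (a step that is already met when the one before it is completed fails the run):
1. the pawl is pressed free while the boom is still up (value of joint pawl above 0.15 rad and value of joint boom above 0.36 rad), for 0.2 s.
2. the boom is pushed down onto its rest (value of joint boom below 0.04 rad), for 0.2 s.
At the end, for the whole second after the job is handed in: the boom lies level on its rest (within 0.04 rad, at rest), having been pushed down after the pawl was freed, and the dish and the other loose things are within 20 mm of where they began (value of joint boom below 0.04 rad and velocity of joint boom between -0.05 and 0.05 rad/s and distance of each of dish, slide_box, dropper, jar, brush, mouse, tray from where it was at the start of the episode below 0.02 m); the robot touches nothing.
It fails at once if the boom is lifted (raised above 0.88 rad) (value of joint boom above 0.88 rad).
It fails at once if the boom is slammed down (faster than 2 rad/s) (velocity of joint boom below -2 rad/s).
It fails at once if the boom is forced against the teeth (over 40 N while the pawl is in) (value of joint pawl below 0.05 rad and value of joint boom above 0.1 rad and contact force between the fingers and boom above 40 N).
It fails at once if the dish or another loose thing is moved or lifted (20 mm) or knocked over (0.5 rad) (distance of any of dish, slide_box, dropper, jar, brush, mouse, tray from where it was at the start of the episode above 0.02 m or angle between any of dish, slide_box, dropper, jar, brush, mouse, tray's own z axis and vertical above 0.5 rad).
It also fails if it takes over 45 s, if anything falls off the work surface, if the arm or the gripper's body presses on something with over 40 N, if the wrist force passes 120 N, or if a joint passes its speed limit or range.

## Working session

There is one attempt and no reset: what is moved stays moved. The work goes in short steps, Python scripts to look and compute and a tool call to move; the robot and the scene stay as the last step left them, time stands still between calls to the robot, and variables do not carry over. Pictures are saved under pics/ and viewed, at most 10 in all, crops included, and the job is handed in when it is done.

Besides the shell and the picture viewer there is one more tool, called after ">>>" by a JSON object that holds its "fn" and its "kwargs". arm_command: Moves the arm, as the interface text tells. Shifts and turns lie within -1 to 1; 1 stands for 0.25 m of shift or pi/2 rad of turn. Its arguments: {"type":"object","properties":{"moves":{"type":"array"},"grip_force":{"type":"number"}},"required":["moves"]}

```bash
mkdir -p pics; python3 - <<'E'
from station import *
import cv2,numpy as np
s=state();print(s['time_s'],s['tool_pos'],np.round(s['tcp_rot'],3).tolist(),s['width'])
for n in("scene","top"):
    p,d=capture(n);cv2.imwrite(f'pics/{n}0.png',p);np.save(f'{n}_d.npy',d);np.save(f'{n}_p.npy',p)
    i=camera_info(n);print(n,np.round(i['intrinsics'],1).tolist(),np.round(i['extrinsics'],3).tolist(),(d>0).mean())
E
```

```text
0.0 [234.7917598  496.74449135 217.80104613] [[-0.904, 0.428, -0.001], [0.428, 0.904, -0.002], [0.0, -0.002, -1.0]] 93.2693110681142
scene [[384.8, 0.0, 250.4], [0.0, 384.8, 194.8], [0.0, 0.0, 1.0]] [[-0.505, 0.863, 0.019, 249.571], [0.504, 0.313, -0.805, -222.415], [-0.701, -0.397, -0.592, 1236.438], [0.0, 0.0, 0.0, 1.0]] 0.9960886637369791
top [[406.1, 0.0, 252.5], [0.0, 406.1, 189.4], [0.0, 0.0, 1.0]] [[-0.008, -1.0, 0.007, 26.761], [-0.981, 0.007, -0.192, 577.487], [0.192, -0.009, -0.981, 961.705], [0.0, 0.0, 0.0, 1.0]] 0.9961446126302084
```

View pics/scene0.png

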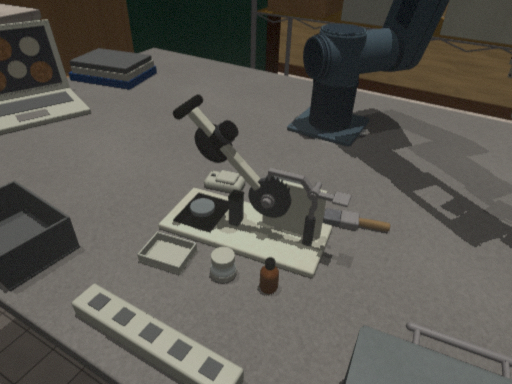

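View pics/top0.png

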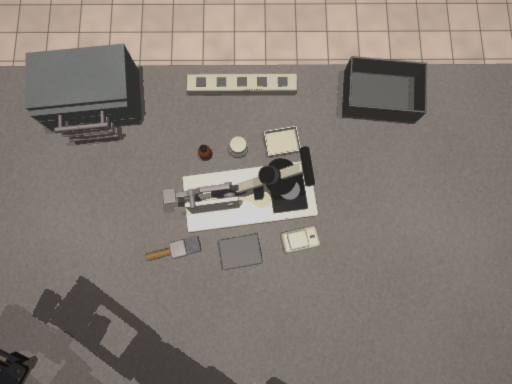

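The scene shows the stand with the boom raised, handle at (188,106), and pawl tail at (342,199). From the top, the tail is at about (169,200), the handle at (307,166), and the base plate around (250,196). Next I measure these from depth.

```bash
cat > h.py <<'E'
from station import *
import cv2,numpy as np
def cloud(n,d):
    i=camera_info(n);K=np.array(i['intrinsics']);T=np.linalg.inv(np.array(i['extrinsics']))
    v,u=np.mgrid[:d.shape[0],:d.shape[1]]
    P=np.stack([(u-K[0,2])/K[0,0]*d,(v-K[1,2])/K[1,1]*d,d],-1)
    return P@T[:3,:3].T+T[:3,3]
def proj(n,X):
    i=camera_info(n);E=np.array(i['extrinsics']);c=E[:3,:3]@X+E[:3,3];p=np.array(i['intrinsics'])@c;return p[:2]/p[2]
E
python3 - <<'E'
from h import *
for n in('top','scene'):
    p=np.load(n+'_p.npy');d=np.load(n+'_d.npy');W=cloud(n,d)
    np.save(n+'_W.npy',W)
    if n=='top':
        m=((W[...,2]>8)&(W[...,2]<22)&(p.min(-1)>150)).astype(np.uint8);m[:160]=0;m[240:]=0;m[:,:175]=0;m[:,325:]=0
        r=cv2.minAreaRect(W[m>0][:,:2].astype(np.float32));print('plate',r,m.sum())
        tail=W[185:216,158:182]
        hd=W[140:195,296:320];hp=p[140:195,296:320]
    else:
        tail=W[188:208,325:355];hd=W[90:122,168:206];hp=p[90:122,168:206]
    t=tail[(tail[...,2]>120)&(tail[...,2]<180)]
    if n=='top':
      print(np.round(tail[::3,::2,2]).astype(int))
    print(n,'tail',len(t),np.round(np.median(t,0)),np.round(t.min(0)),np.round(t.max(0)))
    h=hd[(hd[...,2]>170)&(hp.max(-1)<70)];print('handle',len(h),np.round(h.mean(0)),np.round(h.min(0)),np.round(h.max(0)))
    r=cv2.minAreaRect(h[:,:2].astype(np.float32));print(r)
    r=cv2.minAreaRect(t[:,:2].astype(np.float32));print(r)
a=np.load('top_p.npy')[130:260,140:330];b=np.load('scene_p.npy')[80:280,150:400]
a=cv2.resize(a,None,fx=3,fy=3,interpolation=cv2.INTER_CUBIC);b=cv2.resize(b,None,fx=3,fy=3,interpolation=cv2.INTER_CUBIC)
cv2.imwrite('pics/a.png',a);cv2.imwrite('pics/b.png',b)
E
```

```text
plate ((540.3184814453125, 27.211578369140625), (209.60598754882812, 338.642578125), 6.9720683097839355) 3394
[[   4    0    5   -1    3    1   -2    1   -1    0    1    0]
 [   0   -2   -3    0   -1    2   -2  144  141    0    0    1]
 [  -2   -2    4  144  142  143  144  145  144    2   -1    1]
 [  -1    1   -3  145  142  143  142  141  143  141  140  144]
 [   0    1    1  143  144  143  142  144  144  141  138  134]
 [  -1    4    1  145  142  146  146  142  144   -2    0    3]
 [   2    0 1055  143  144  143    0   -3    3    1   -1   -2]
 [   2    2   -4   -2   -2    1   -2    2   -1    0   -1   -1]
 [  -4    0    2   -2    1    0   -1    1    1    3    1    0]
 [   0    1    2   -2    3    1    1    1   -1    0   -4   -2]
 [  -2    2    3    0    1    2    5    2    1    0    0    0]]
top tail 220 [549. 211. 143.] [530. 186. 134.] [566. 228. 147.]
handle 364 [584. -84. 267.] [382. -99. 216.] [ 624.   31. 1055.]
((494.7027893066406, -46.285308837890625), (51.866485595703125, 268.8109436035156), 66.37458801269531)
((549.088134765625, 207.227783203125), (34.643524169921875, 42.22484588623047), 7.68107271194458)
scene tail 274 [552. 212. 144.] [523. 176. 130.] [567. 230. 147.]
handle 339 [596. -77. 264.] [547. -91. 252.] [1105.  345.  549.]
((841.9397583007812, 111.04742431640625), (701.91845703125, 52.64545440673828), 37.40949630737305)
((546.208740234375, 202.5045928955078), (58.25165557861328, 38.354957580566406), 82.19951629638672)
```

View pics/a.png

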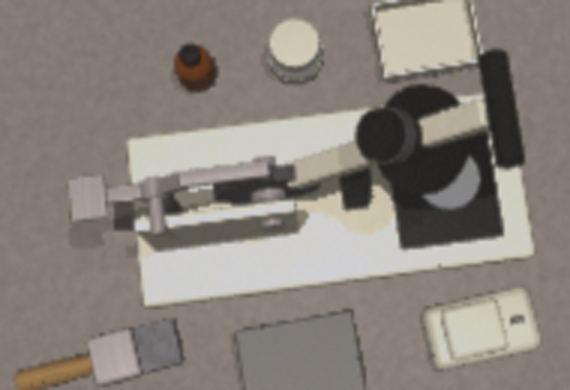

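View pics/b.png

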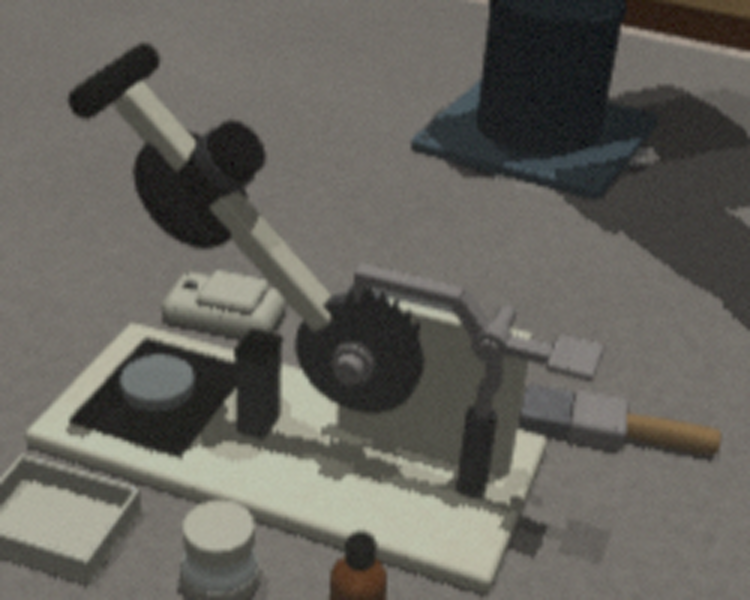

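Depth gives the tail centre at about (549, 214, 143), stand x at about (0.121, -0.993), the hinge near (565, 80) and the handle near (585, -86, 257), so the boom angle is about 0.75. The two crops confirm the plate at top-crop (87,198) and the handle at (502,108). Next I move above the tail with the fingers shut and turn the tool to line up with the stand.

>>> {"fn": "arm_command", "kwargs": {"moves": [[-0.115,-0.034,0.011,0,0,0,-1],[-0.115,-0.034,0.011,0,0,0,-1],[-0.115,-0.034,0.011,0,0,0,-1],[-0.115,-0.034,0.011,0,0,0,-1],[-0.115,-0.034,0.011,0,0,0,-1],[-0.115,-0.034,0.011,0,0,0,-1],[-0.115,-0.034,0.011,0,0,0,-1],[-0.115,-0.034,0.011,0,0,0,-1],[-0.115,-0.034,0.011,0,0,0,-1],[-0.115,-0.034,0.011,0,0,0,-1],[-0.115,-0.034,0.011,0,0,0,-1],[-0.115,-0.034,0.011,0,0,0,-1],[-0.115,-0.034,0.011,0,0,0,-1],[-0.115,-0.034,0.011,0,0,0,-1],[0,0,0,0,0,-0.06,-1],[0,0,0,0,0,-0.06,-1],[0,0,0,0,0,-0.06,-1],[0,0,0,0,0,-0.06,-1],[0,0,0,0,0,-0.06,-1],[0,0,0,0,0,-0.06,-1]]}}

```text
time_s: 1.77
tool_pos: [547.8, 217.4, 179.5]
tcp_rot: [[-0.992, -0.128, -0.001], [-0.128, 0.992, -0.0], [0.001, -0.0, -1.0]]
force: [-0.4, 0.3, -0.1]
width: 0.4
grip_force: 0.0
```

```bash
python3 - <<'E'
from h import *
s=state();print(s['time_s'],s['tool_pos'],np.round(s['tcp_rot'],3).tolist(),s['width'],np.round(s['force'],2))
W=np.load('top_W.npy')[185:216,160:176].reshape(-1,3);t=W[(W[:,2]>138)&(W[:,2]<150)&(W[:,1]>202)]
print(t.mean(0),t.min(0),t.max(0))
E
```

```text
1.7667 [547.767658   217.37975769 179.53006327] [[-0.992, -0.128, -0.001], [-0.128, 0.992, -0.0], [0.001, -0.0, -1.0]] 0.4486162833981166 [-0.4   0.33 -0.07]
[547.99839728 214.86826708 143.00392308] [530.30918871 202.10766308 138.05406403] [566.13493986 228.17722927 147.47958546]
```

>>> {"fn": "arm_command", "kwargs": {"moves": [[0,0,0.06,0,0,0,-1],[0,0,0.06,0,0,0,-1],[0,0,0.012,0,0,0,-1],[0,0,0.012,0,0,0,-1],[0,0,0.012,0,0,0,-1],[0,0,0.012,0,0,0,-1],[0,0,0.012,0,0,0,-1],[0,0,0,0,0,0,-1]]}}

```text
time_s: 2.43
tool_pos: [548.3, 217.5, 134.9]
tcp_rot: [[-0.992, -0.123, 0.001], [-0.123, 0.992, -0.0], [-0.001, -0.0, -1.0]]
force: [-0.0, 0.1, 0.3]
width: 0.4
grip_force: 0.0
```

>>> {"fn": "arm_command", "kwargs": {"moves": [[0,0,0.012,0,0,0,-1],[0,0,0.012,0,0,0,-1],[0,0,0,0,0,0,-1]]}}

```text
time_s: 2.68
tool_pos: [547.9, 217.4, 128.4]
tcp_rot: [[-0.992, -0.123, -0.001], [-0.123, 0.992, -0.0], [0.001, -0.0, -1.0]]
force: [-0.2, 0.5, 0.1]
width: 0.8
grip_force: 0.0
```

>>> {"fn": "arm_command", "kwargs": {"moves": [[0,0,0.008,0,0,0,-1],[0,0,0.008,0,0,0,-1],[0,0,0,0,0,0,-1]]}}

```text
time_s: 2.93
tool_pos: [548.4, 217.5, 127.3]
tcp_rot: [[-0.992, -0.124, 0.002], [-0.124, 0.992, -0.0], [-0.002, -0.0, -1.0]]
force: [-4.8, -1.6, 12.1]
width: 0.5
grip_force: 5.7
```

```bash
python3 - <<'E'
from h import *
p,d=capture('scene');c=p[80:280,150:400]
cv2.imwrite('pics/c.png',cv2.resize(c,None,fx=3,fy=3,interpolation=cv2.INTER_CUBIC))
E
```

```text
(no output)
```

View pics/c.png

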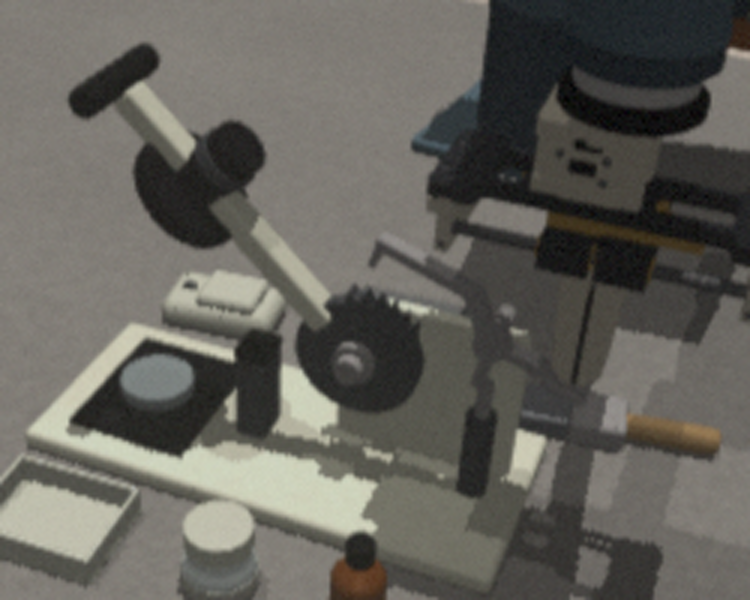

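The picture shows the pawl hook at (380,245), clear of the teeth, and the boom still up. I raise the tool and go over to the handle.

>>> {"fn": "arm_command", "kwargs": {"moves": [[0,0,-0.06,0,0,0,-1],[0,0,-0.12,0,0,0,-1],[0,0,-0.12,0,0,0,-1],[0,0,-0.12,0,0,0,-1],[0,0,-0.12,0,0,0,-1],[0,0,-0.12,0,0,0,-1],[0,0,-0.06,0,0,0,-1],[0,-0.11,0,0,0,0,-1],[0,-0.11,0,0,0,0,-1],[0,-0.11,0,0,0,0,-1],[0,-0.11,0,0,0,0,-1],[0,-0.11,0,0,0,0,-1],[0,-0.11,0,0,0,0,-1],[0,-0.11,0,0,0,0,-1],[0,-0.11,0,0,0,0,-1],[0,-0.11,0,0,0,0,-1],[0,-0.11,0,0,0,0,-1],[0,-0.11,0,0,0,0,-1],[0,0,0,0,0,0,-1]]}}

```text
time_s: 4.57
tool_pos: [585.8, -87.7, 304.5]
tcp_rot: [[-0.993, -0.119, -0.0], [-0.119, 0.993, -0.002], [0.001, -0.002, -1.0]]
force: [1.1, -0.4, -0.3]
width: 0.6
grip_force: 0.0
```

```bash
python3 - <<'E'
from h import *
s=state();print(s['time_s'],s['tool_pos'],np.round(s['force'],1))
p=np.load('top_p.npy')[140:195,296:320];W=np.load('top_W.npy')[140:195,296:320]
h=W[(W[...,2]>235)&(W[...,2]<290)&(p.max(-1)<80)];print(len(h),np.median(h,0),np.percentile(h,[2,50,90,98],axis=0).round(0))
pp,d=capture('scene');cv2.imwrite('pics/d.png',cv2.resize(pp[40:280,150:400],None,fx=2.4,fy=2.4))
w=cloud('scene',d)
t=w[175:215,315:360];t=t[(t[...,2]>115)&(t[...,2]<160)];print('pawl',len(t),t[:,2].min())
E
```

```text
4.5667 [585.82676666 -87.66464193 304.49536665] [ 1.1 -0.4 -0.3]
370 [583.84148063 -84.47975418 265.8150644 ] [[547. -97. 259.]
 [584. -84. 266.]
 [615. -76. 268.]
 [622. -73. 270.]]
pawl 435 120.60041530994425
```

View pics/d.png

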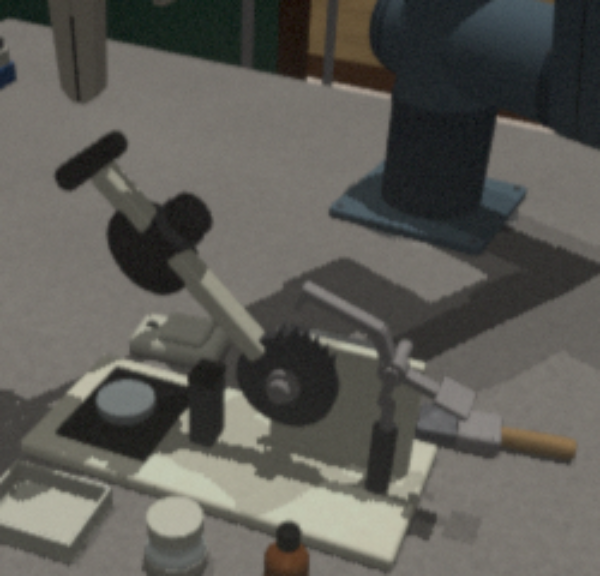

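The pawl stays free when let go: hook at (310,290), tail tilted at (455,397). The fingertip is above the handle. I push down along the arc.

>>> {"fn": "arm_command", "kwargs": {"moves": [[0,0,0.1,0,0,0,-1],[0,0,0.03,0,0,0,-1],[0,0,0.016,0,0,0,-1],[0,-0.013,0.016,0,0,0,-1],[0,-0.027,0.032,0,0,0,-1],[0,-0.027,0.032,0,0,0,-1]]}}

```text
time_s: 5.12
tool_pos: [587.3, -98.0, 250.3]
tcp_rot: [[-0.992, -0.125, 0.001], [-0.125, 0.992, 0.0], [-0.001, -0.0, -1.0]]
force: [-2.4, 2.0, 6.2]
width: 0.7
grip_force: 2.8
```

>>> {"fn": "arm_command", "kwargs": {"moves": [[0,-0.02,0.028,0,0,0,-1],[0,-0.02,0.032,0,0,0,-1],[0,-0.02,0.032,0,0,0,-1]]}}

```text
time_s: 5.37
tool_pos: [589.4, -114.3, 227.5]
tcp_rot: [[-0.992, -0.125, 0.001], [-0.125, 0.992, -0.002], [-0.001, -0.002, -1.0]]
force: [-3.1, -2.1, 8.6]
width: 0.7
grip_force: 3.8
```

>>> {"fn": "arm_command", "kwargs": {"moves": [[0,-0.02,0.032,0,0,0,-1],[0,-0.018,0.032,0,0,0,-1],[0,-0.016,0.032,0,0,0,-1],[0,-0.015,0.032,0,0,0,-1],[0,-0.013,0.032,0,0,0,-1],[0,-0.011,0.032,0,0,0,-1],[0,-0.01,0.032,0,0,0,-1],[0,-0.008,0.032,0,0,0,-1],[0,-0.007,0.032,0,0,0,-1],[0,-0.005,0.032,0,0,0,-1],[0,-0.004,0.032,0,0,0,-1],[0,-0.003,0.024,0,0,0,-1]]}}

```text
time_s: 6.37
tool_pos: [594.5, -147.5, 133.2]
tcp_rot: [[-0.992, -0.124, 0.003], [-0.124, 0.992, -0.004], [-0.002, -0.004, -1.0]]
force: [-1.0, -3.9, 7.0]
width: 0.5
grip_force: 3.0
```

>>> {"fn": "arm_command", "kwargs": {"moves": [[0,0,0.016,0,0,0,-1],[0,0,0.012,0,0,0,-1],[0,0,0.008,0,0,0,-1],[0,0,0.004,0,0,0,-1]]}}

```text
time_s: 6.7
tool_pos: [594.7, -147.4, 123.5]
tcp_rot: [[-0.992, -0.124, 0.003], [-0.124, 0.992, -0.003], [-0.003, -0.004, -1.0]]
force: [-0.9, -4.5, 5.9]
width: 0.4
grip_force: 2.8
```

>>> {"fn": "arm_command", "kwargs": {"moves": [[0,0,0.016,0,0,0,-1],[0,0,0.012,0,0,0,-1],[0,0,0.008,0,0,0,-1],[0,0,0.004,0,0,0,-1]]}}

```text
time_s: 7.03
tool_pos: [594.9, -147.4, 113.6]
tcp_rot: [[-0.992, -0.124, 0.003], [-0.124, 0.992, -0.003], [-0.003, -0.004, -1.0]]
force: [-0.3, -4.0, 5.8]
width: 0.5
grip_force: 2.7
```

>>> {"fn": "arm_command", "kwargs": {"moves": [[0,0,0.008,0,0,0,-1],[0,0,0.004,0,0,0,-1],[0,0,0,0,0,0,-1]]}}

```text
time_s: 7.28
tool_pos: [594.9, -147.2, 110.6]
tcp_rot: [[-0.992, -0.124, 0.003], [-0.124, 0.992, -0.003], [-0.003, -0.003, -1.0]]
force: [1.1, -3.7, 3.6]
width: 0.4
grip_force: 2.2
```

>>> {"fn": "arm_command", "kwargs": {"moves": [[0,0,0.004,0,0,0,-1],[0,0,0.004,0,0,0,-1],[0,0,0,0,0,0,-1],[0,0,0,0,0,0,-1],[0,0,0,0,0,0,-1]]}}

```text
time_s: 7.7
tool_pos: [595.0, -147.2, 110.0]
tcp_rot: [[-0.992, -0.124, 0.004], [-0.124, 0.992, -0.003], [-0.004, -0.004, -1.0]]
force: [-2.6, -3.2, 13.7]
width: 0.6
grip_force: 6.7
```

The push now meets the rest: the force has risen to 14 N at z = 110. I raise the tool clear and check.

>>> {"fn": "arm_command", "kwargs": {"moves": [[0,0,-0.02,0,0,0,-1],[0,0,-0.06,0,0,0,-1],[0,0,-0.12,0,0,0,-1],[0,0,-0.12,0,0,0,-1],[0,0,-0.12,0,0,0,-1],[0,0,-0.12,0,0,0,-1],[0,0,0,0,0,0,-1],[0,0,0,0,0,0,-1]]}}

```text
time_s: 8.37
tool_pos: [594.4, -145.9, 249.0]
tcp_rot: [[-0.992, -0.124, 0.004], [-0.124, 0.992, -0.001], [-0.004, -0.002, -1.0]]
force: [-0.3, -1.3, -0.5]
width: 0.6
grip_force: 0.0
```

```bash
python3 - <<'E'
from h import *
s=state();print(s['time_s'],s['tool_pos'],np.round(s['force'],1))
p,d=capture('scene');w=cloud('scene',d)
for n in((587,-140),):
    m=(np.abs(w[...,0]-593)<40)&(np.abs(w[...,1]+148)<14)&(w[...,2]>60)&(w[...,2]<180);print(m.sum(),np.percentile(w[m][:,2],[50,90,98]))
cv2.imwrite('pics/e.png',cv2.resize(p[80:290,130:400],None,fx=2.5,fy=2.5))
E
```

```text
8.3667 [ 594.37392883 -145.8615361   248.99192483] [-0.3 -1.3 -0.5]
255 [108.92548799 111.80989651 112.72578609]
```

View pics/e.png

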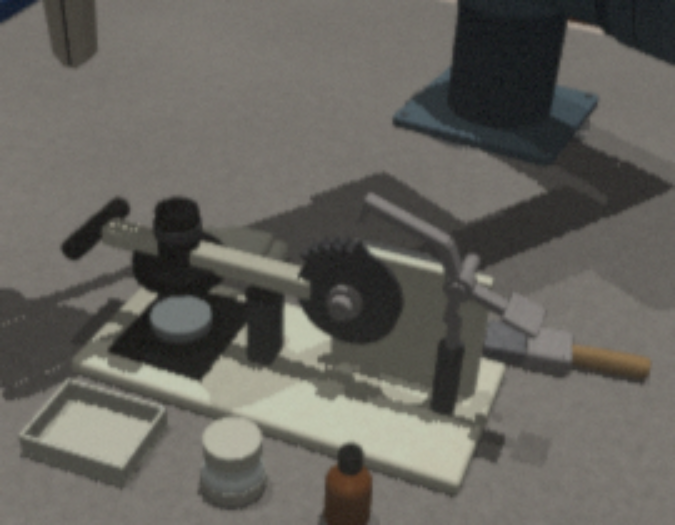

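The boom lies level on the rest post at (265,320), with the handle at (95,228). The pawl is free, the dish at (181,318) and the other things in view look undisturbed, and the arm touches nothing.

```bash
python3 -c "
from station import *
print(close_job())"
```

```text
the job is handed in; nothing more can be done
None
```

The job is handed in: the pawl snapped over and stayed free, the boom was pushed down level onto its rest at up to about 9 N (14 N once against the rest), and the arm is clear; the last image showed nothing disturbed, though I didn't measure the loose things' positions and the judge gave no verdict.

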